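# Roll the round bar into the V-block, home against its end stop

## Task

With the fingertips only, never gripping or lifting it, roll the long aluminium round bar along the wooden jig board into the groove of the steel V-block at the board's far end. Then push gently on the bar's free end to slide it along the groove until its other end is home against the V-block's end-stop plate, and leave it resting there. Do not disturb the other things lying about.

Things in the scene. Friction and masses are not known exactly. Their poses are not given: they have to be found in the camera images.
- jig: The jig: plywood board with a steel V-block bolted on at its far end; fixed to the bench, at a new place and yaw (within 0.25 rad) each time. Origin on the bench (z 0) under the middle of the groove; +y runs along the groove towards the end stop, +x across it, away from the robot. Jig coordinates below are in mm in this frame.
- board_mid (a point): Middle of the board's flat top, jig (-150, -20, 30), jig axes. The top is 30 mm above the bench and reaches over jig x -270 to -30, y -200 to 160. A wooden batten 12 mm wide and 10 mm high stands on it along its near edge (x -270 to -258). Beyond x -30 only a 10 mm high foot goes on, to x 60, under the V-block.
- groove (a point): Middle of the V-groove's mouth, jig (0, 0, 30), jig axes. V-block: x -30 to 30, y -70 to 70, its top flats at z 30, level with the board and touching it. The 90-degree groove is 30 mm wide at the top (x -15 to 15), 15 mm deep, open at the -y end, closed by the stop at the +y end.
- stop_face (a point): Where the middle of the bar's end comes to rest on the end-stop plate: jig (0, 70, 37.6), jig axes. The plate is dark steel, 60 mm wide (x -30 to 30), 10 mm thick (y 70 to 80), its top at z 46.
- bar: Plain aluminium round bar, 32 mm diameter, 160 mm long, about 0.35 kg, loose. Its own y is its axis, pointing towards the stop's side. Its origin lies on its surface, halfway along (underside at the start) and goes round as it rolls, with its x and z: use bar_mid. A push on its side rolls it easily; let go at 0.1 m/s on the flat it soon stops. Sliding it along the groove takes a few N.
- bar_mid (a point): Centre of the bar: on its axis, 80 mm from each end. Axes as the bar. Starts on the board at jig x -165 to -110, y -55 to -30, up to 0.3 rad out of square with the groove. Home in the groove: jig (0, -10, 37.6), its top then at z 53.6, its free end at y -90, overhanging the V-block by 20 mm.
- flux: Bystander: white flux bottle with a red cap, 30 mm diameter, 85 mm tall, standing on the board left of the rolling lane. Origin: centre of its foot.
- stub: Bystander: short aluminium stub standing on end on the board, near right, 38 mm diameter, 45 mm tall. Origin: centre of its foot.
- cutters: Bystander: side cutters with orange handles, about 130 mm long, 16 mm high, lying on the bench right of the board. Origin: at the joint, on the bench.
- pliers: Bystander: dark long-nose pliers, about 150 mm long, 16 mm high, lying on the bench right of the V-block. Origin: at the joint, on the bench.
- spool: Bystander: grey solder spool standing on its flange beyond the V-block, 52 mm diameter, 46 mm tall. Origin: centre of its foot.
- tin: Bystander: small brass tip-cleaning dish, 60 mm diameter, 32 mm tall, left of the board. Origin: centre of its foot.
- driver: Bystander: screwdriver with black handle, 170 mm long, lying left of the board. Origin: middle of its length, on the bench.
Mind the look-alikes: they are no part of the job. What is meant by the bar is not yellow, and is the larger of those in its own colour.

How it is judged:
By the outcome, as a careful person would: the job done as asked, in the order asked, and still so for the second after the job is handed in, with the robot touching nothing.
It also fails if it takes over 58 s, if anything falls off the work surface, if the arm or the gripper's body presses on something with over 40 N, if the wrist force passes 120 N, or if a joint passes its speed limit or range.

## Robot

A 6-joint arm with a two-finger parallel gripper is mounted at the origin on the work surface. World frame = base frame: x ahead of the robot, y to its left, z up, the work surface at z = 0. Lengths are in m, angles in degrees, forces in N, time in s.
With the tool pointing down it reaches from about 0.25 to 0.725 m from the base axis. Payload 9.7 kg.
Tool frame: the origin (TCP) lies where the fingers leave the gripper's body, on its centre line; the fingertips stand 73 mm ahead of it and the grasp point (between the pads) lies 54 mm ahead of it; z points along the fingers, y is the line along which they close (so a half turn about z gives the same grasp; the last joint's range is limited). The gripper opens to 85 mm and grips with 20 to 120 N. Pads are 22 mm wide; open, the fingers measure 114 mm over their backs; the gripper's body (76 mm by 85 mm) begins 54 mm behind the grasp point. The pads swing forward as they close: fully open they stand 13 mm farther back than shut.
Start: joints at [76.433, 4.979, 10.078, 95.1, 0, 90], TCP at [0.129, 0.535, 0.304] pointing down, gripper open.
Joint ranges: [-179.16, 179.16], [-48.56, 103.87], [-65.8, 70.77], [-126.05, 130.52], [-82.76, 87.17], [-180, 180]. Speed limits (degrees/s): [127.2, 127.2, 147.25, 180, 180, 180].

## Interface

Orientations are given as [roll, pitch, yaw] about the fixed x, y, z axes, in that order (R = Rz(yaw) Ry(pitch) Rx(roll)).
In Python, from workcell import sensors, imaging, bot gives the robot as it stands.
- The arm moves only by the tool apply_moves, never from a script. Its argument "rows" is a list of rows, each a list of 3 entries, a list of its own where there are three numbers: the shift along the tool's x, y, z in units of 10 cm (1.0 is 10 cm), then the turn, a rotation vector about the tool's x, y, z in units of 30 degrees (1.0 is 30 degrees), then the opening, from 0 (shut) to 1 (fully open). A call has 1 to 20 rows; each row is the pose to reach, as a shift and turn from the pose commanded when the call began, along the tool's axes at that moment; what a row does not reach only later rows make up. A row lasts 1/10 s, in which the tool goes at most 50 mm and 8.59 degrees, less where a joint would pass 70% of its speed; a pose out of reach is approached as far as the arm can. A call with a number of a shift or a turn outside -1 to 1 is refused whole. A call with a gripper value outside its range is refused whole. The fingers move at their own pace and stop on an object; "force" is the grip in N (left out, the last holds). Time passes only in rows, so rows that repeat a pose let the fingers close. It gives the time, the measured TCP pose, the force, the opening and the grip force at its end, in the units of the state.
- sensors.get_obs(): the state, without advancing time (a new reading comes with each control period).
- imaging.camera(name): name is "scene" or "top" or "wrist"; returns (picture, depth): 480x640x3 uint8, red, green, blue; 480x640 float32, m along the optical axis (not along the pixel's ray), 0 where there is no reading.
- imaging.get_calibration(name): a dict with "intrinsics" (3x3 intrinsics, pixels), "dist_coeffs" ([k1, k2, p1, p2, k3] as OpenCV has them; the pictures are not rectified), "world_from_camera" (4x4, takes a point from camera to world coordinates). Camera axes: x right, y down, z forward; pixel columns grow to the right and rows downward; lengths in m; the calibration is good to about 2 mm. A picture is of the moment at which its call begins: read the wrist's pose just before it. get_calibration takes no time and is no camera call; for the wrist camera it gives the pose at the moment of the call.
- bot.job_done(): hands the job in; it is judged then, once.
The state is a dict: "time": time; "q": joint angles; "qd": joint speeds; "joint_efforts": joint torques, N m; "ee_pos": TCP position; "tcp_rot": TCP orientation; "wrist_force": force on the tool from outside, world axes, zero at the start; "torque": the same for the moment, N m; "opening": finger opening in m; "grasp_force": force on a finger pad.
Only numpy, scipy, OpenCV 4.12 (cv2) and the standard library are available. Lean on these libraries where they do the work, as an engineer would, in place of code of your own. Each camera call takes 0.05 s, during which the arm holds its last target. There are 200 camera calls.

## Working session

There is one attempt and no reset: what is moved stays moved. The work goes in short steps, Python scripts to look and compute and a tool call to move; the robot and the scene stay as the last step left them, time stands still between calls to the robot, and variables do not carry over. Pictures are saved under pics/ and viewed, at most 10 in all, crops included, and the job is handed in when it is done.

Besides the shell and the picture viewer there is one more tool, called after "Request:" by a JSON object that holds its "op" and its "data", one argument or row to a line. apply_moves: Moves the arm, as the interface text tells. Its arguments: {"type":"object","properties":{"rows":{"type":"array"},"force":{"type":"number"}},"required":["rows"]}

```bash
mkdir -p pics
python3 - <<'E'
from workcell import sensors, imaging, bot
import cv2,numpy as np
o=sensors.get_obs();print(o['time'],o['ee_pos'],o['tcp_rot'],o['opening'])
for n in ("scene","top"):
    p,d=imaging.camera(n);cv2.imwrite(f"pics/{n}0.png",p[:,:,::-1]);np.savez(f"{n}0.npz",p=p,d=d)
    c=imaging.get_calibration(n);print(n,np.round(c["intrinsics"],1).tolist(),c["dist_coeffs"],np.round(c["world_from_camera"],3).tolist())
E
ls
```

```text
0.0 [0.12899243 0.53450627 0.30317087] [-1.79921437e+02 -9.79465375e-05  1.66432916e+02] 0.08545283364970556
scene [[435.2, 0.0, 326.7], [0.0, 435.2, 240.4], [0.0, 0.0, 1.0]] [0.01220095 0.         0.         0.         0.        ] [[0.174, 0.59, -0.788, 1.296], [0.984, -0.085, 0.154, -0.206], [0.024, -0.803, -0.596, 0.639], [0.0, 0.0, 0.0, 1.0]]
top [[493.4, 0.0, 317.9], [0.0, 493.4, 242.4], [0.0, 0.0, 1.0]] [-0.13301562  0.          0.          0.          0.        ] [[-0.007, -0.985, 0.172, 0.362], [-1.0, 0.007, 0.001, -0.06], [-0.003, -0.172, -0.985, 1.068], [0.0, 0.0, 0.0, 1.0]]
pics
scene0.npz
top0.npz
```

View pics/top0.png

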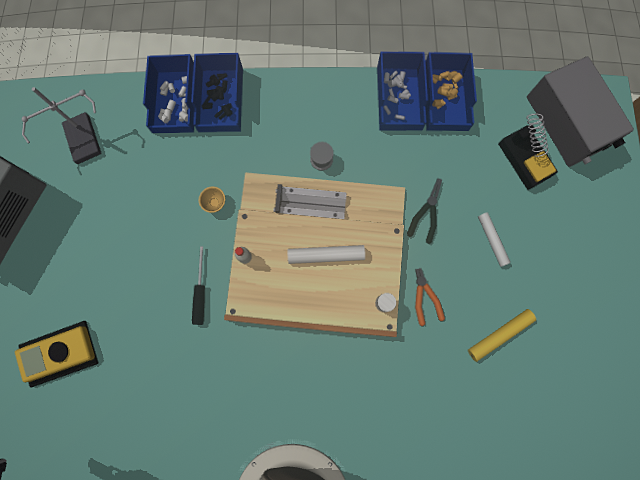

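View pics/scene0.png

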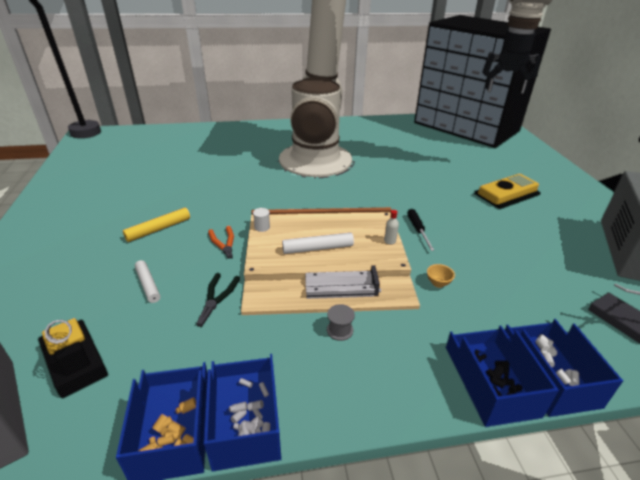

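The top view shows three candidates: a large aluminium bar on the board at (327,255), a thinner aluminium rod on the bench at (494,240), and a yellow bar at (503,335). The one on the board fits because it is aluminium and the larger of its colour. The stub is at (387,302), the flux bottle at (243,255) and the V-block at (312,203), with its stop on the left. I'll confirm this in an enlarged crop.

```bash
cat > h.py <<'E'
import numpy as np,cv2
from workcell import sensors, imaging, bot
def ray(name,uv,z,c=None):
    "pixels -> world points on the plane z"
    c=c or imaging.get_calibration(name)
    n=cv2.undistortPoints(np.float64(uv).reshape(-1,1,2),c["intrinsics"],np.float64(c["dist_coeffs"]))[:,0]
    T=np.array(c["world_from_camera"]);d=np.c_[n,np.ones(len(n))]@T[:3,:3].T
    return T[:3,3]+d*((z-T[2,3])/d[:,2:])
E
python3 - <<'E'
from h import *
p=np.load("top0.npz")["p"]
x0,y0=220,165
cr=cv2.resize(p[y0:y0+180,x0:x0+200],None,fx=4,fy=4,interpolation=cv2.INTER_CUBIC)[:600]
cv2.imwrite("pics/crop.png",cr[:,:,::-1].copy())
hsv=cv2.cvtColor(p,cv2.COLOR_RGB2HSV)
m=((hsv[...,1]<45)&(hsv[...,2]>120)).astype(np.uint8)
m[:170]=0;m[320:]=0;m[:,:225]=0;m[:,415:]=0
n,l,s,ce=cv2.connectedComponentsWithStats(m)
for i in range(1,n):
    if s[i,4]>30:
        ct=np.argwhere(l==i)[:,::-1].astype(np.float32);print(s[i],ce[i],cv2.boxPoints(cv2.minAreaRect(ct)).round(1).tolist())
E
```

```text
[284 187  63  19 792] [315.67045455 196.06818182] [[282.79998779296875, 199.8000030517578], [284.1000061035156, 186.1999969482422], [346.3999938964844, 192.10000610351562], [345.1000061035156, 205.8000030517578]]
[283 203  62  16 557] [315.83842011 210.87253142] [[282.79998779296875, 213.0], [283.79998779296875, 202.10000610351562], [344.8999938964844, 207.8000030517578], [343.8999938964844, 218.6999969482422]]
[ 288  245   77   17 1067] [326.30740394 253.54170572] [[287.3999938964844, 248.39999389648438], [363.79998779296875, 244.6999969482422], [364.5, 258.79998779296875], [288.1000061035156, 262.3999938964844]]
[378 293  18  19 274] [386.5        301.83211679] [[378.0, 293.0], [395.0, 293.0], [395.0, 311.0], [378.0, 311.0]]
```

View pics/crop.png

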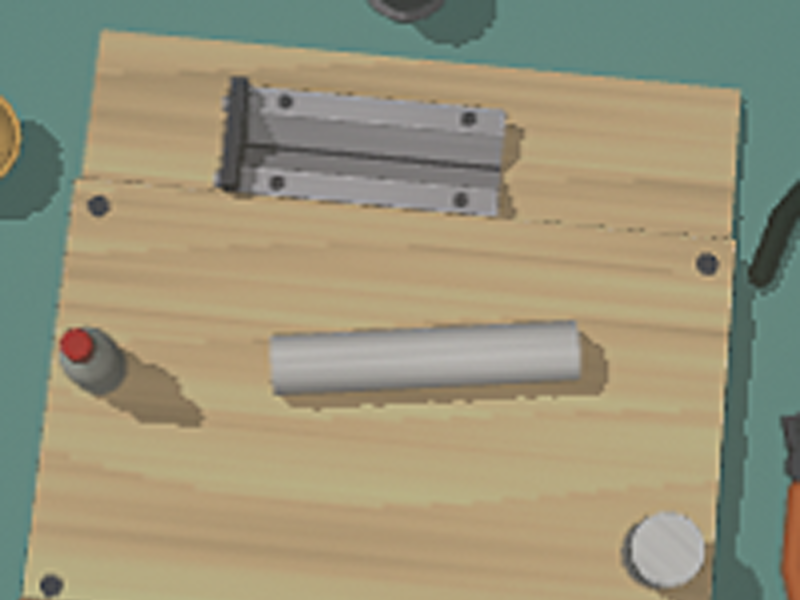

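The crop confirms it: a large plain aluminium bar on the board spans (288..365, 245..262). The V-block has its free end at right (346,192)-(344,219) and its stop plate at left. The board/V-block seam runs from (239.5,209.5) to (403.7,224.5).

```bash
cat > jig.py <<'E'
from h import *
A=ray("top",[[239.5,209.5],[403.75,224.5]],.03)   # jig (-30,160),(-30,-200)
V=ray("top",[[346,192.5],[344.25,219],[282.2,187]],.03) # jig (30,-70),(-30,-70),(30,70)
W=np.r_[A,V][:,:2];J=np.array([[-30,160],[-30,-200],[30,-70],[-30,-70],[30,70]])/1e3
def fit(J,W):
    a=J-J.mean(0);b=W-W.mean(0);th=np.arctan2((a[:,0]*b[:,1]-a[:,1]*b[:,0]).sum(),(a*b).sum())
    R=np.array([[np.cos(th),-np.sin(th)],[np.sin(th),np.cos(th)]]);return th,R,W.mean(0)-R@J.mean(0)
th,R,t=fit(J,W)
def tojig(w): return (np.asarray(w)[...,:2]-t)@R
def toworld(j): return np.asarray(j)@R.T+t
E
python3 - <<'E'
from jig import *
np.set_printoptions(precision=4,suppress=True)
print("yaw",np.degrees(th),"t",t,"\nres mm",((W-toworld(J))*1e3).round(1).tolist())
B=ray("top",np.array([[272,335],[275,393],[577,322],[581,378]])/4+[220,165],.046)
e1=B[:2].mean(0);e2=B[2:].mean(0)
print("bar ends world",e1,e2,"len",np.linalg.norm(e1-e2),"mid jig",tojig((e1+e2)/2)*1e3,"ends jig",tojig(np.array([e1,e2]))*1e3)
for n,uv,z in (("flux",[240,252],.115),("stub",[386.5,302],.075),("spool",[322,152],.046)):
    print(n,tojig(ray("top",[uv],z))*1e3)
d=np.load("top0.npz")["d"]
print(d[254,326],d[230,300])
c=imaging.get_calibration("wrist");T=np.array(c["world_from_camera"]);print(T,sensors.get_obs()['ee_pos'])
E
```

```text
yaw -5.62721143653993 t [ 0.6303 -0.0485] 
res mm [[0.6, -2.2], [0.1, 0.8], [-0.4, 0.9], [0.2, -0.2], [-0.6, 0.7]]
bar ends world [0.5118 0.0037 0.046 ] [ 0.5181 -0.1564  0.046 ] len 0.16029420363095453 mid jig [-112.0815  -39.0256] ends jig [[-123.0629   40.3657]
 [-101.1001 -118.4168]]
flux [[-133.62    130.5933]]
stub [[-202.2182 -167.5208]]
spool [[111.6184  -9.1577]]
1.015256 0.0
[[ 0.2344  0.9303  0.2821  0.0553]
 [ 0.9721 -0.224  -0.069   0.5524]
 [-0.001   0.2904 -0.9569  0.3723]
 [ 0.      0.      0.      1.    ]] [0.129  0.5345 0.3033]
```

Request:
{"op": "apply_moves", "data": {
  "rows": [
    [[-0.5, -0.5, 0], [0, 0, 0], 1],
    [[-0.95, -1, 0], [0, 0, -0.265], 1],
    [[-0.95, -1, 0], [0, 0, -0.265], 1],
    [[-0.95, -1, 0], [0, 0, -0.265], 1]
  ]
}}

```text
time: 0.5
ee_pos: [0.1993, 0.4122, 0.3044]
tcp_rot: [-180.0, 0.0, 174.2]
wrist_force: [0.4, 0.1, 1.0]
opening: 0.0853
grasp_force: 0.0
```

```bash
cat >> jig.py <<'E'
def status(tj=None):
    "print tip pose in jig; tool-axis shift (mm) to a jig tip target (x,y mm, tip z mm)"
    from scipy.spatial.transform import Rotation as Ro
    o=sensors.get_obs();Rt=Ro.from_euler("xyz",o["tcp_rot"],degrees=True).as_matrix();p=np.array(o["ee_pos"])
    print("t",round(o["time"],2),"tcp",p.round(4),"rot",np.round(o["tcp_rot"],2),"J",np.round(o["q"],1),"F",np.round(o["wrist_force"],1),"jig",(tojig(p)*1e3).round(1),"tipz",round((p[2]-.073)*1e3,1))
    if tj: print("shift",(Rt.T@(np.r_[toworld(np.array(tj[:2])/1e3),tj[2]/1e3+.073]-p)*1e3).round(1),"yaw to go about tool z",-(((180+np.degrees(th))-o["tcp_rot"][2]+180)%360-180))
E
python3 -c "
from jig import *
status((-165,-35,100))"
```

```text
t 0.5 tcp [0.1993 0.4122 0.3044] rot [-1.8000e+02  4.0000e-02  1.7422e+02] J [64.2 -7.6 -2.2 95.4 -0.  70. ] F [0.4 0.1 1. ] jig [-474.2  416.2] tipz 231.4
shift [-310.3 -450.4  131.6] yaw to go about tool z -0.15666004208245
```

Request:
{"op": "apply_moves", "data": {
  "rows": [
    [[-0.35, -0.5, 0], [0, 0, 0], 1],
    [[-0.7, -1, 0], [0, 0, 0], 1],
    [[-0.7, -1, 0], [0, 0, 0], 1],
    [[-0.7, -1, 0], [0, 0, 0], 1]
  ]
}}

```text
time: 0.9
ee_pos: [0.2586, 0.3073, 0.3041]
tcp_rot: [180.0, 0.0, 174.2]
wrist_force: [-0.4, 0.4, -0.7]
opening: 0.0856
grasp_force: 0.0
```

Request:
{"op": "apply_moves", "data": {
  "rows": [
    [[-0.35, -0.5, 0], [0, 0, 0], 1],
    [[-0.7, -1, 0], [0, 0, 0], 1],
    [[-0.7, -1, 0], [0, 0, 0], 1],
    [[-0.7, -1, 0], [0, 0, 0], 1]
  ]
}}

```text
time: 1.3
ee_pos: [0.3186, 0.2015, 0.3037]
tcp_rot: [-180.0, -0.0, 174.2]
wrist_force: [0.2, 0.7, 0.4]
opening: 0.0859
grasp_force: 0.0
```

Request:
{"op": "apply_moves", "data": {
  "rows": [
    [[-0.35, -0.5, 0], [0, 0, 0], 1],
    [[-0.7, -1, 0], [0, 0, 0], 1],
    [[-0.7, -1, 0], [0, 0, 0], 1],
    [[-0.7, -1, 0], [0, 0, 0], 1]
  ]
}}

```text
time: 1.7
ee_pos: [0.3786, 0.0954, 0.3034]
tcp_rot: [-180.0, -0.0, 174.2]
wrist_force: [1.1, -0.7, 0.0]
opening: 0.0858
grasp_force: 0.0
```

Request:
{"op": "apply_moves", "data": {
  "rows": [
    [[-0.35, -0.5, 0.3], [0, 0, 0], 1],
    [[-0.7, -1, 0.5], [0, 0, 0], 1],
    [[-0.7, -1, 0.5], [0, 0, 0], 1],
    [[-0.7, -1, 0.5], [0, 0, 0], 1]
  ]
}}

```text
time: 2.1
ee_pos: [0.4383, -0.0109, 0.2516]
tcp_rot: [-180.0, -0.2, 174.3]
wrist_force: [-0.1, 0.9, -0.3]
opening: 0.0854
grasp_force: 0.0
```

```bash
python3 -c "
from jig import *
status((-165,-35,60))"
```

```text
t 2.1 tcp [ 0.4383 -0.0109  0.2516] rot [-179.98   -0.18  174.27] J [ -1.4 -10.9 -10.9  90.1  -0.    4.3] F [-0.1  0.9 -0.3] jig [-194.8   18.5] tipz 178.6
shift [-30.3 -53.5 118.5] yaw to go about tool z -0.09947135530080686
```

Request:
{"op": "apply_moves", "data": {
  "rows": [
    [[-0.25, -0.5, 0.2], [0, 0, 0], 1],
    [[-0.25, -0.53, 0.6], [0, 0, 0], 1],
    [[-0.25, -0.53, 1], [0, 0, 0], 1],
    [[-0.25, -0.53, 1], [0, 0, 0], 1]
  ]
}}

```text
time: 2.5
ee_pos: [0.4549, -0.0636, 0.1491]
tcp_rot: [179.9, -0.5, 174.4]
wrist_force: [0.2, -0.8, -0.0]
opening: 0.0854
grasp_force: 0.0
```

Run:
```python
from jig import *
status((-165,-35,40))
p,d=imaging.camera("wrist");q,d2=imaging.camera("scene")
s=cv2.resize(q[140:320,230:430],(556,500),interpolation=cv2.INTER_CUBIC)
w=cv2.resize(p,(0,0),fx=.38,fy=.38)
can=np.zeros((500,800,3),np.uint8);can[:,:556]=s;can[:w.shape[0],556:556+w.shape[1]]=w[:,:244]
cv2.imwrite("pics/a.png",can[:,:,::-1])
```

```text
t 2.5 tcp [ 0.4549 -0.0636  0.1491] rot [179.95  -0.48 174.43] J [ -8.   -7.2 -19.   78.7   0.   -2.4] F [ 0.2 -0.8 -0. ] jig [-173.1  -32.2] tipz 76.1
shift [-8.4 -2.8 36.1] yaw to go about tool z 0.055866220961519275
```

View pics/a.png

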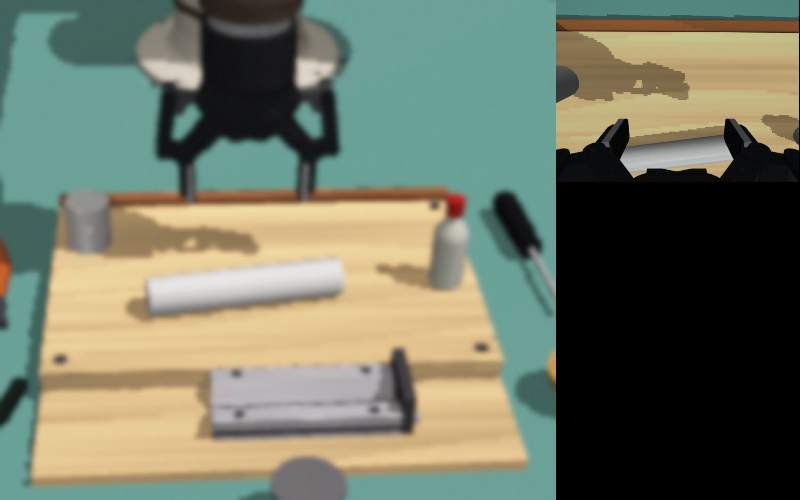

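The left panel (scene) shows the open fingers standing above the board behind the bar, with tips at about scene px (298,211) and (340.5,211.5). Now I'll get the true tip height from those pixels.

Run:
```python
from jig import *
for z in (.06,.07,.076,.085,.09,.1): print(z,(tojig(ray("scene",[[298.3,211.5],[340.5,212]],z))*1e3).round(0).tolist())
```

```text
0.06 [[-220.0, -78.0], [-214.0, 26.0]]
0.07 [[-205.0, -78.0], [-199.0, 24.0]]
0.076 [[-196.0, -78.0], [-190.0, 22.0]]
0.085 [[-182.0, -78.0], [-176.0, 20.0]]
0.09 [[-174.0, -78.0], [-168.0, 19.0]]
0.1 [[-158.0, -79.0], [-153.0, 17.0]]
```

Request:
{"op": "apply_moves", "data": {
  "rows": [
    [[0, -0.03, 0.2], [0, 0, 0], 1],
    [[0, -0.03, 0.4], [0, 0, 0], 1],
    [[0, -0.03, 0.5], [0, 0, 0], 1],
    [[0, -0.03, 0.5], [0, 0, 0], 1]
  ]
}}

```text
time: 3.0
ee_pos: [0.4572, -0.0678, 0.1047]
tcp_rot: [180.0, 0.0, 174.4]
wrist_force: [0.5, -0.5, 0.5]
opening: 0.0857
grasp_force: 0.0
```

```bash
python3 -c "
from jig import *
status((-100,-35,25))"
```

```text
t 3.0 tcp [ 0.4572 -0.0678  0.1047] rot [1.7999e+02 3.0000e-02 1.7444e+02] J [ -8.4  -6.1 -23.   73.1   0.   -2.9] F [ 0.5 -0.5  0.5] jig [-170.4  -36.2] tipz 31.7
shift [-70.4   1.1   6.8] yaw to go about tool z 0.06644655576229752
```

Request:
{"op": "apply_moves", "data": {
  "rows": [
    [[-0.05, 0, 0.07], [0, 0, 0], 1],
    [[-0.1, 0, 0.07], [0, 0, 0], 1],
    [[-0.14, 0, 0.07], [0, 0, 0], 1],
    [[-0.17, 0, 0.07], [0, 0, 0], 1],
    [[-0.2, 0, 0.07], [0, 0, 0], 1],
    [[-0.23, 0, 0.07], [0, 0, 0], 1],
    [[-0.26, 0, 0.07], [0, 0, 0], 1],
    [[-0.29, 0, 0.07], [0, 0, 0], 1],
    [[-0.32, 0, 0.07], [0, 0, 0], 1],
    [[-0.35, 0, 0.07], [0, 0, 0], 1],
    [[-0.38, 0, 0.07], [0, 0, 0], 1],
    [[-0.41, 0, 0.07], [0, 0, 0], 1],
    [[-0.44, 0, 0.07], [0, 0, 0], 1],
    [[-0.47, 0, 0.07], [0, 0, 0], 1],
    [[-0.5, 0, 0.07], [0, 0, 0], 1],
    [[-0.53, 0, 0.07], [0, 0, 0], 1],
    [[-0.56, 0, 0.07], [0, 0, 0], 1],
    [[-0.59, 0, 0.07], [0, 0, 0], 1],
    [[-0.62, 0, 0.07], [0, 0, 0], 1],
    [[-0.62, 0, 0.07], [0, 0, 0], 1]
  ]
}}

```text
time: 5.0
ee_pos: [0.5189, -0.0746, 0.0969]
tcp_rot: [-180.0, 0.0, 174.4]
wrist_force: [-1.4, 1.1, -0.5]
opening: 0.0856
grasp_force: 0.0
```

Run:
```python
from jig import *
status((-37,-35,25))
q,d2=imaging.camera("scene")
s=cv2.resize(q[140:320,230:430],(556,500),interpolation=cv2.INTER_CUBIC)
cv2.imwrite("pics/b.png",s[:,:,::-1])
```

```text
t 5.0 tcp [ 0.5189 -0.0746  0.0969] rot [-1.8000e+02  2.0000e-02  1.7438e+02] J [ -8.2   2.7 -15.3  72.   -0.   -2.6] F [-1.4  1.1 -0.5] jig [-108.3  -36.9] tipz 23.9
shift [-71.3   1.9  -1.1] yaw to go about tool z 0.009669991864001304
```

View pics/b.png

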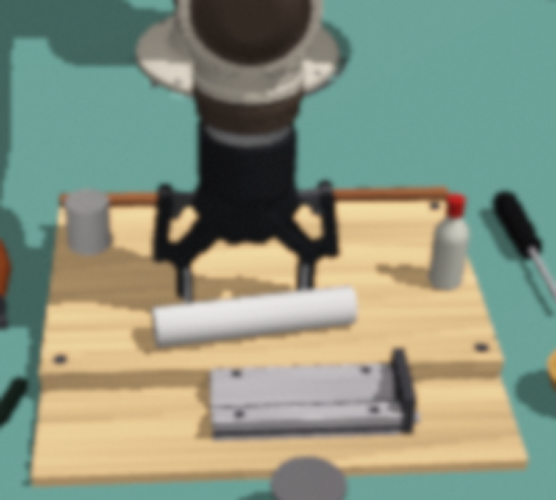

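The bar has been rolled forward (crop (156,326) to (353,308)) but still looks skewed, with its right (+y) end nearer the fingers. I'll measure it.

```bash
cat >> jig.py <<'E'
def bar(z=.046):
    "bar ends in jig mm from the scene view, bright grey mask on the board"
    p,_=imaging.camera("scene");h=cv2.cvtColor(p,cv2.COLOR_RGB2HSV)
    m=((h[...,1]<40)&(h[...,2]>140)).astype(np.uint8);m[:215]=0;m[320:]=0;m[:,:265]=0;m[:,385:]=0
    n,l,s,c=cv2.connectedComponentsWithStats(m);out=[]
    for i in range(1,n):
        if s[i,4]>200:
            ct=np.argwhere(l==i)[:,::-1].astype(np.float32);r=cv2.minAreaRect(ct);b=cv2.boxPoints(r);b=b[np.argsort(b[:,0])]
            e=tojig(ray("scene",[b[:2].mean(0),b[2:].mean(0)],z))*1e3
            print("area",s[i,4],"px",b[:2].mean(0).round(1),b[2:].mean(0).round(1),"ends jig",e.round(0).tolist(),"mid",e.mean(0).round(1),"len",np.linalg.norm(e[1]-e[0]).round(0),"skew",np.degrees(np.arctan2(e[0,0]-e[1,0],e[1,1]-e[0,1])).round(1))
E
python3 - <<'E'
from jig import *
print((tojig(ray("scene",[[286.2,257.4],[357.1,250.9]],.046))*1e3).round(0).tolist())
bar(.05)
E
```

```text
[[-60.0, -108.0], [-76.0, 49.0]]
area 930 px [285.2 256.6] [357.4 248.3] ends jig [[-58.0, -110.0], [-80.0, 50.0]] mid [-69.3 -30. ] len 161.0 skew 7.8
area 1197 px [305.7 282.5] [372.7 280.4] ends jig [[27.0, -69.0], [27.0, 67.0]] mid [27. -1.] len 136.0 skew -0.1
```

Request:
{"op": "apply_moves", "data": {
  "rows": [
    [[0.02, 0.15, 0], [0, 0, 0], 1],
    [[0, 0.15, 0], [0, 0, 0], 1],
    [[-0.03, 0.15, 0], [0, 0, 0], 1],
    [[-0.06, 0.15, 0], [0, 0, 0], 1],
    [[-0.09, 0.15, 0], [0, 0, 0], 1],
    [[-0.12, 0.15, 0], [0, 0, 0], 1],
    [[-0.15, 0.15, 0], [0, 0, 0], 1],
    [[-0.18, 0.15, 0], [0, 0, 0], 1],
    [[-0.21, 0.15, 0], [0, 0, 0], 1],
    [[-0.24, 0.15, 0], [0, 0, 0], 1],
    [[-0.27, 0.15, 0], [0, 0, 0], 1],
    [[-0.3, 0.15, 0], [0, 0, 0], 1],
    [[-0.33, 0.15, 0], [0, 0, 0], 1],
    [[-0.36, 0.15, 0], [0, 0, 0], 1],
    [[-0.38, 0.15, 0], [0, 0, 0], 1],
    [[-0.4, 0.15, 0], [0, 0, 0], 1],
    [[-0.42, 0.15, 0], [0, 0, 0], 1],
    [[-0.44, 0.15, 0], [0, 0, 0], 1],
    [[-0.46, 0.15, 0], [0, 0, 0], 1],
    [[-0.48, 0.15, 0], [0, 0, 0], 1]
  ]
}}

```text
time: 7.1
ee_pos: [0.5679, -0.0644, 0.0969]
tcp_rot: [180.0, -0.0, 174.4]
wrist_force: [-0.4, 0.5, 1.2]
opening: 0.0854
grasp_force: 0.2
```

Run:
```python
from jig import *
status((-37,-20,25))
bar(.05)
q,d2=imaging.camera("scene")
s=cv2.resize(q[140:320,230:430],(556,500),interpolation=cv2.INTER_CUBIC)
cv2.imwrite("pics/c.png",s[:,:,::-1])
```

```text
t 7.1 tcp [ 0.5679 -0.0644  0.0969] rot [180.    -0.   174.38] J [-6.5  9.  -8.5 72.5 -0.  -0.8] F [-0.4  0.5  1.2] jig [-60.6 -21.9] tipz 23.9
shift [-23.6   1.9  -1.1] yaw to go about tool z 0.010789472249769005
area 2089 px [288.5 277.1] [372.1 272.4] ends jig [[9.0, -103.0], [3.0, 70.0]] mid [  5.6 -16.9] len 173.0 skew 2.0
```

View pics/c.png

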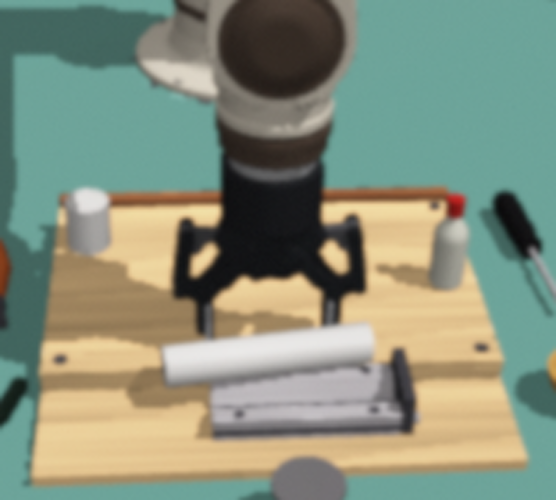

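The bar now lies just short of the groove, from crop (167,364) to (372,345) and still skewed. It hasn't reached the stop plate at crop (402,375). I'll keep pushing slowly on the +y side.

Request:
{"op": "apply_moves", "data": {
  "rows": [
    [[-0.02, 0, 0], [0, 0, 0], 1],
    [[-0.04, 0, 0], [0, 0, 0], 1],
    [[-0.06, 0, 0], [0, 0, 0], 1],
    [[-0.08, 0, 0], [0, 0, 0], 1],
    [[-0.1, 0, 0], [0, 0, 0], 1],
    [[-0.12, 0, 0], [0, 0, 0], 1],
    [[-0.14, 0, 0], [0, 0, 0], 1],
    [[-0.16, 0, 0], [0, 0, 0], 1],
    [[-0.18, 0, 0], [0, 0, 0], 1],
    [[-0.2, 0, 0], [0, 0, 0], 1],
    [[-0.22, 0, 0], [0, 0, 0], 1],
    [[-0.24, 0, 0], [0, 0, 0], 1],
    [[-0.24, 0, 0], [0, 0, 0], 1]
  ]
}}

```text
time: 8.5
ee_pos: [0.5919, -0.0667, 0.0969]
tcp_rot: [180.0, 0.0, 174.4]
wrist_force: [1.1, -0.6, -0.1]
opening: 0.0856
grasp_force: 0.0
```

Run:
```python
from jig import *
status((-37,-20,25))
q,d2=imaging.camera("scene")
s=cv2.resize(q[140:320,230:430],(556,500),interpolation=cv2.INTER_CUBIC)
cv2.imwrite("pics/d.png",s[:,:,::-1])
```

```text
t 8.5 tcp [ 0.5919 -0.0667  0.0969] rot [1.8000e+02 1.0000e-02 1.7438e+02] J [-6.4 12.2 -4.8 73.   0.  -0.8] F [ 1.1 -0.6 -0.1] jig [-36.5 -21.9] tipz 23.9
shift [ 0.5  1.9 -1.1] yaw to go about tool z 0.009393458285444467
```

View pics/d.png

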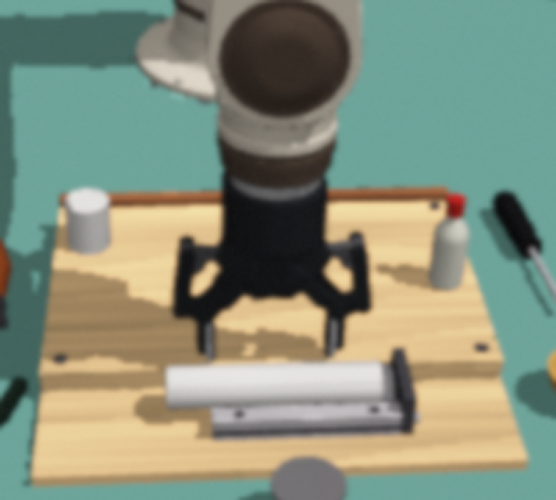

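The bar has dropped into the groove and lies square to it, from crop (166,387) to (383,380), leaving a gap of roughly 10 mm to the stop plate at (398,375). I'll back off, rise, close the fingers and go round to the free end.

Request:
{"op": "apply_moves", "data": {
  "rows": [
    [[0.1, 0, 0], [0, 0, 0], 1],
    [[0.2, 0, 0], [0, 0, 0], 1],
    [[0.2, 0, -0.4], [0, 0, 0], 1],
    [[0.2, 0, -0.8], [0, 0, 0], 1],
    [[0.1, -0.3, -0.8], [0, 0, 0], 0],
    [[0, -0.7, -0.8], [0, 0, 0], 0],
    [[-0.1, -1, -0.8], [0, 0, 0], 0],
    [[-0.2, -1, -0.8], [0, 0, 0], 0],
    [[-0.3, -1, -0.8], [0, 0, 0], 0],
    [[-0.37, -1, -0.8], [0, 0, 0], 0],
    [[-0.37, -1, -0.8], [0, 0, 0], 0]
  ],
  "force": 20
}}

```text
time: 9.65
ee_pos: [0.6193, -0.1688, 0.1766]
tcp_rot: [180.0, -0.0, 174.5]
wrist_force: [-0.6, 0.2, -0.4]
opening: -0.0003
grasp_force: 0.0
```

Run:
```python
from jig import *
status((0,-132,27))
bar(.0456)
q,_=imaging.camera("top")
cv2.imwrite("pics/e.png",cv2.resize(q[165:265,240:400],(800,500),interpolation=cv2.INTER_CUBIC)[:,:,::-1])
```

```text
t 9.65 tcp [ 0.6193 -0.1688  0.1766] rot [ 1.7999e+02 -1.0000e-02  1.7446e+02] J [-15.2  17.    9.9  82.9   0.   -9.7] F [-0.6  0.2 -0.4] jig [   0.8 -120.8] tipz 103.6
shift [  0.8 -11.2  76.6] yaw to go about tool z 0.08971786691120087
area 1513 px [289.9 282.1] [372.8 280.1] ends jig [[19.0, -101.0], [22.0, 68.0]] mid [ 20.3 -16.1] len 169.0 skew -0.8
```

View pics/e.png

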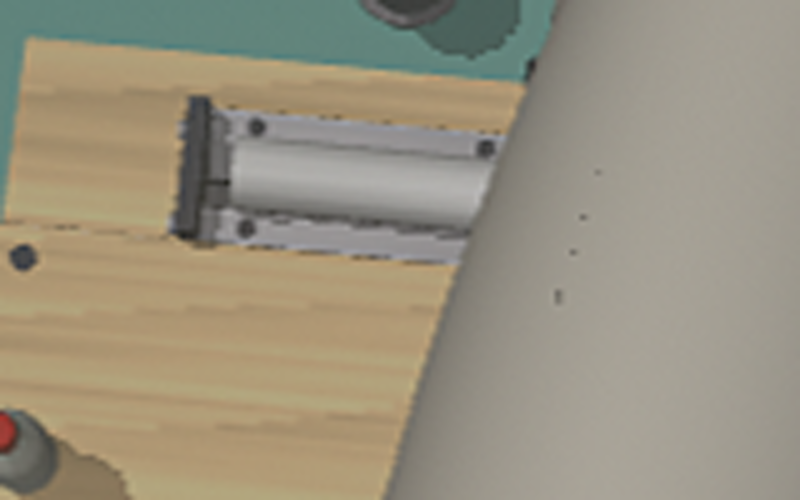

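The bar is seated in the groove. Its stop-side end is at crop (233,170) and the plate face at (212,170), so the gap is about 9–10 mm and the free end is at y ≈ -100.

Request:
{"op": "apply_moves", "data": {
  "rows": [
    [[0.01, -0.15, 0], [0, 0, 0], 0],
    [[0.01, -0.15, 0.2], [0, 0, 0], 0],
    [[0.01, -0.15, 0.5], [0, 0, 0], 0],
    [[0.01, -0.15, 0.75], [0, 0, 0], 0],
    [[0.01, -0.15, 0.76], [0, 0, 0], 0],
    [[0.01, -0.12, 0.76], [0, 0, 0], 0],
    [[0.01, -0.09, 0.76], [0, 0, 0], 0],
    [[0.01, -0.06, 0.76], [0, 0, 0], 0],
    [[0.01, -0.03, 0.76], [0, 0, 0], 0],
    [[0.01, 0.0, 0.76], [0, 0, 0], 0],
    [[0.01, 0.02, 0.76], [0, 0, 0], 0],
    [[0.01, 0.04, 0.76], [0, 0, 0], 0],
    [[0.01, 0.06, 0.76], [0, 0, 0], 0],
    [[0.01, 0.06, 0.76], [0, 0, 0], 0]
  ]
}}

```text
time: 11.15
ee_pos: [0.6183, -0.1636, 0.1009]
tcp_rot: [-180.0, -0.0, 174.4]
wrist_force: [-0.1, -0.4, -0.0]
opening: -0.0003
grasp_force: 0.0
```

Run:
```python
from jig import *
status((0,-104,27))
```

```text
t 11.15 tcp [ 0.6183 -0.1636  0.1009] rot [-179.99   -0.    174.39] J [-14.8  18.    2.7  74.7  -0.   -9.2] F [-0.1 -0.4 -0. ] jig [  -0.7 -115.7] tipz 27.9
shift [-0.7 11.7  0.9] yaw to go about tool z 0.01799442813580754
```

Request:
{"op": "apply_moves", "data": {
  "rows": [
    [[0, 0.01, 0], [0, 0, 0], 0],
    [[0, 0.02, 0], [0, 0, 0], 0],
    [[0, 0.03, 0], [0, 0, 0], 0],
    [[0, 0.04, 0], [0, 0, 0], 0],
    [[0, 0.05, 0], [0, 0, 0], 0],
    [[0, 0.06, 0], [0, 0, 0], 0],
    [[0, 0.07, 0], [0, 0, 0], 0],
    [[0, 0.08, 0], [0, 0, 0], 0]
  ]
}}

```text
time: 11.95
ee_pos: [0.6191, -0.1557, 0.1009]
tcp_rot: [-180.0, 0.0, 174.4]
wrist_force: [-1.0, -3.1, -0.2]
opening: 0.0
grasp_force: 1.6
```

Request:
{"op": "apply_moves", "data": {
  "rows": [
    [[0, 0.01, 0], [0, 0, 0], 0],
    [[0, 0.02, 0], [0, 0, 0], 0]
  ]
}}

```text
time: 12.15
ee_pos: [0.6193, -0.1537, 0.1009]
tcp_rot: [180.0, 0.0, 174.4]
wrist_force: [-0.1, -4.1, -0.0]
opening: 0.0001
grasp_force: 1.6
```

Run:
```python
from jig import *
status((0,-104,27))
q,_=imaging.camera("top")
a=cv2.resize(q[170:250,255:355],(800,640),interpolation=cv2.INTER_CUBIC)[:420]
cv2.imwrite("pics/f.png",a[:,:,::-1])
```

```text
t 12.15 tcp [ 0.6193 -0.1537  0.1009] rot [1.8000e+02 1.0000e-02 1.7438e+02] J [-13.9  17.8   2.4  74.7   0.   -8.3] F [-0.1 -4.1 -0. ] jig [  -0.7 -105.8] tipz 27.9
shift [-0.7  1.8  0.9] yaw to go about tool z 0.011071072724206488
```

View pics/f.png

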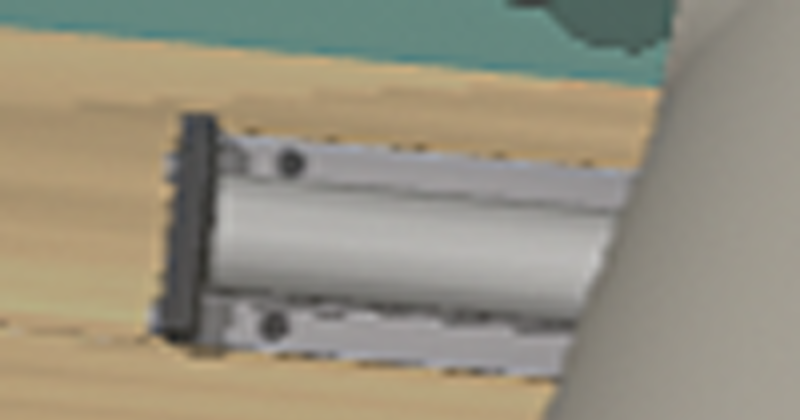

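The bar's end at crop (216,240) now meets the stop plate or is within a millimetre or two of it. I'll push on in half-millimetre steps until the force rises.

Request:
{"op": "apply_moves", "data": {
  "rows": [
    [[0, 0.005, 0], [0, 0, 0], 0],
    [[0, 0.01, 0], [0, 0, 0], 0]
  ]
}}

```text
time: 12.4
ee_pos: [0.6194, -0.1528, 0.1009]
tcp_rot: [-180.0, 0.0, 174.4]
wrist_force: [-0.1, -2.9, -0.2]
opening: 0.0004
grasp_force: 1.6
```

Request:
{"op": "apply_moves", "data": {
  "rows": [
    [[0, 0.005, 0], [0, 0, 0], 0],
    [[0, 0.01, 0], [0, 0, 0], 0]
  ]
}}

```text
time: 12.6
ee_pos: [0.6194, -0.1518, 0.1009]
tcp_rot: [-180.0, 0.0, 174.4]
wrist_force: [-0.7, -2.9, -0.1]
opening: -0.0002
grasp_force: 1.7
```

```bash
python3 -c "
from jig import *
status((0,-104,27))"
```

```text
t 12.6 tcp [ 0.6194 -0.1518  0.1009] rot [-180.      0.    174.38] J [-13.8  17.7   2.4  74.6   0.   -8.2] F [-0.7 -2.9 -0.1] jig [  -0.7 -103.9] tipz 27.9
shift [-0.7 -0.1  0.9] yaw to go about tool z 0.009150812806666409
```

Still sliding at about 3 N, so not home yet.

Request:
{"op": "apply_moves", "data": {
  "rows": [
    [[0, 0.005, 0], [0, 0, 0], 0],
    [[0, 0.01, 0], [0, 0, 0], 0]
  ]
}}

```text
time: 12.8
ee_pos: [0.6195, -0.1508, 0.1009]
tcp_rot: [-180.0, -0.0, 174.4]
wrist_force: [-0.0, -4.1, -0.1]
opening: 0.0001
grasp_force: 1.7
```

Request:
{"op": "apply_moves", "data": {
  "rows": [
    [[0, 0.005, 0], [0, 0, 0], 0],
    [[0, 0.01, 0], [0, 0, 0], 0]
  ]
}}

```text
time: 13.0
ee_pos: [0.6196, -0.1502, 0.1009]
tcp_rot: [-179.9, 0.0, 174.4]
wrist_force: [-0.3, -7.2, -0.2]
opening: 0.0001
grasp_force: 3.7
```

Request:
{"op": "apply_moves", "data": {
  "rows": [
    [[0, 0.003, 0], [0, 0, 0], 0],
    [[0, 0.003, 0], [0, 0, 0], 0]
  ]
}}

```text
time: 13.2
ee_pos: [0.6196, -0.1502, 0.1009]
tcp_rot: [-179.9, 0.0, 174.3]
wrist_force: [0.1, -6.8, -0.2]
opening: -0.0
grasp_force: 3.6
```

Request:
{"op": "apply_moves", "data": {
  "rows": [
    [[0, 0.005, 0], [0, 0, 0], 0],
    [[0, 0.007, 0], [0, 0, 0], 0]
  ]
}}

```text
time: 13.4
ee_pos: [0.6196, -0.15, 0.1009]
tcp_rot: [-179.9, 0.0, 174.3]
wrist_force: [-0.2, -11.7, -1.0]
opening: -0.0002
grasp_force: 5.5
```

The bar is home: the force climbs while the position stalls. I'll back off straight along -y, rise and check.

Request:
{"op": "apply_moves", "data": {
  "rows": [
    [[0, -0.05, 0], [0, 0, 0], 0],
    [[0, -0.15, 0], [0, 0, 0], 0],
    [[0, -0.3, 0], [0, 0, 0], 0],
    [[0, -0.3, 0], [0, 0, 0], 0],
    [[0, -0.3, -0.4], [0, 0, 0], 0],
    [[0, -0.3, -0.8], [0, 0, 0], 0],
    [[0.4, -0.6, -1], [0, 0, 0], 0],
    [[0.8, -0.9, -1], [0, 0, 0], 0],
    [[1, -1, -1], [0, 0, 0], 0],
    [[1, -1, -1], [0, 0, 0], 0]
  ]
}}

```text
time: 14.4
ee_pos: [0.508, -0.24, 0.2018]
tcp_rot: [-180.0, 0.0, 174.2]
wrist_force: [1.4, 0.1, 0.0]
opening: -0.0002
grasp_force: 0.0
```

Request:
{"op": "apply_moves", "data": {
  "rows": [
    [[0.4, -0.2, 0], [0, 0, 0], 0],
    [[0.8, -0.4, 0], [0, 0, 0], 0],
    [[1, -0.4, 0], [0, 0, 0], 0],
    [[1, -0.4, 0], [0, 0, 0], 0]
  ]
}}

```text
time: 14.8
ee_pos: [0.4055, -0.2688, 0.2013]
tcp_rot: [180.0, 0.0, 174.3]
wrist_force: [0.5, -0.6, -0.4]
opening: 0.0002
grasp_force: 0.0
```

Run:
```python
from jig import *
status()
q,_=imaging.camera("top");p,_=imaging.camera("scene")
can=np.zeros((600,800,3),np.uint8)
can[:300]=cv2.resize(q[165:255,220:460],(800,300),interpolation=cv2.INTER_CUBIC)
can[300:]=cv2.resize(p[220:325,200:480],(800,300),interpolation=cv2.INTER_CUBIC)
cv2.imwrite("pics/g.png",can[:,:,::-1])
```

```text
t 14.8 tcp [ 0.4055 -0.2688  0.2013] rot [1.7999e+02 2.0000e-02 1.7428e+02] J [-33.5  -4.5 -10.8  83.7   0.  -27.8] F [ 0.5 -0.6 -0.4] jig [-202.1 -241.2] tipz 128.3
```

View pics/g.png

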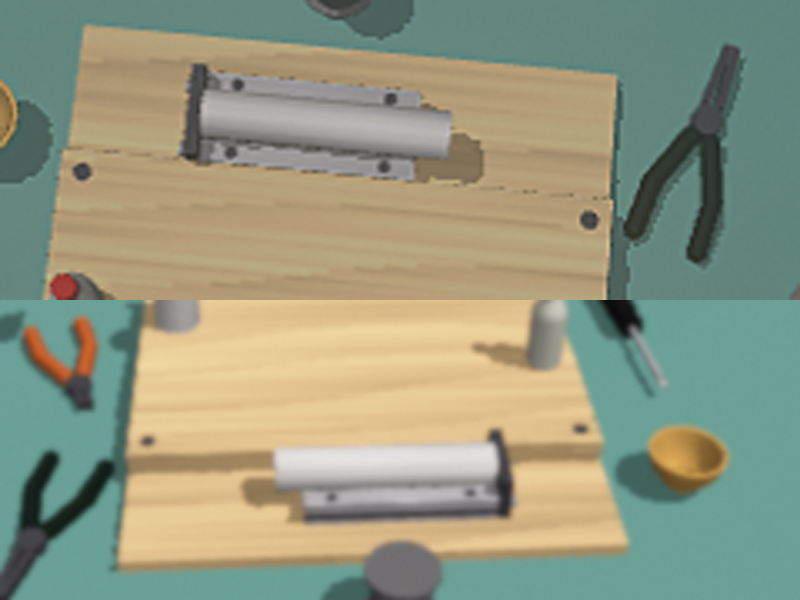

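Both views show the bar square in the groove with its end flush against the stop plate (upper panel (203,115), lower panel (498,465)). The free end overhangs the V-block, the arm is clear and the other things are undisturbed.

```bash
python3 -c "
from workcell import bot
print(bot.job_done())"
```

```text
the job is handed in; nothing more can be done
None
```

The bar was rolled into the groove, slid home against the end stop and left resting there, then handed in at about 15 s with the arm clear and the other things undisturbed in the last pictures.

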